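# Bring the shaker round and hold its bayonet lid half-way closed

### The arm

A 6-joint arm with a two-finger parallel gripper is mounted at the origin on the work surface. World frame = base frame: x ahead of the robot, y to its left, z up, the work surface at z = 0. Lengths are in mm, angles in rad, forces in N, time in s.
With the tool pointing down it reaches from about 300 to 775 mm from the base axis. Payload 14.6 kg.
Tool frame: the origin (TCP) lies at the very end of the fingers, on their centre line; the grasp point (between the pads) lies 19 mm behind it; z points along the fingers, y is the line along which they close (so a half turn about z gives the same grasp; the last joint's range is limited). The gripper opens to 94 mm and grips with 3 to 60 N. Pads are 16 mm wide; open, the fingers measure 119 mm over their backs; the gripper's body (75 mm by 177 mm) begins 78 mm behind the grasp point.
Start: joints at [1.233, 0.3, 1.521, -0, 1.321, -0.067], TCP at [147.124, 529.947, 205.446] pointing down, gripper open.
Joint ranges: [-3.03, 3.03], [-0.79, 2.21], [0.23, 2.52], [-1.04, 4.18], [0, 3.07], [-2.55, 2.55]. Speed limits (rad/s): [2.22, 2.22, 2.57, 3.14, 3.14, 3.14].

### API

Orientations are given as [roll, pitch, yaw] about the fixed x, y, z axes, in that order (R = Rz(yaw) Ry(pitch) Rx(roll)).
In Python, from cell import manip, optics gives the robot as it stands.
- The arm moves only by the shell command python3 -m crank 'ROWS' [FORCE]. ROWS is JSON, a list of rows, each a list of 7 numbers: the opening in per cent of the stroke, from 0 (shut) to 100 (fully open), then the shift along the tool's x, y, z in mm, then the turn, a rotation vector about the tool's x, y, z in rad. A call has 1 to 10 rows; each row is the pose to reach, as a shift and turn from the pose commanded when the call began, along the tool's axes at that moment; what a row does not reach only later rows make up. A row lasts 1/10 s, in which the tool goes at most 50 mm and 8.59 degrees, less where a joint would pass 70% of its speed; a pose out of reach is approached as far as the arm can. A call with a gripper value outside its range is refused whole. The fingers move at their own pace and stop on an object; FORCE is the grip in N (left out, the last holds). Time passes only in rows, so rows that repeat a pose let the fingers close. It gives the time, the measured TCP pose, the force, the opening and the grip force at its end, in the units of the state.
- manip.read_state(): the state, without advancing time (a new reading comes with each control period).
- optics.camera(name): name is "scene" or "side" or "wrist"; returns (picture, depth): 480x640x3 uint8, red, green, blue; 480x640 float32, mm along the optical axis (not along the pixel's ray), 0 where there is no reading.
- optics.calibration(name): a dict with "camera_matrix" (3x3 intrinsics, pixels), "k1" (the pictures are not rectified: a ray, as slopes to the right and down, at radius r is drawn at 1 + k1 r^2 times it, then the intrinsics apply), "R" (3x3) and "t" (3): a world point X has camera coordinates R X + t. Camera axes: x right, y down, z forward; pixel columns grow to the right and rows downward; lengths in mm; the calibration is good to about 2 mm. A picture is of the moment at which its call begins: read the wrist's pose just before it. calibration takes no time and is no camera call; for the wrist camera it gives the pose at the moment of the call.
- manip.sign_off(): hands the job in; it is judged then, once.
The state is a dict: "clock": time; "joints": joint angles; "qd": joint speeds; "effort": joint torques, N m; "eef_pos": TCP position; "eef_rot": TCP orientation; "wrist_force": force on the tool from outside, world axes, zero at the start; "moment": the same for the moment, N m; "finger_gap": finger opening in mm; "finger_force": force on a finger pad.
Only numpy, scipy, OpenCV 4.12 (cv2) and the standard library are available. Lean on these libraries where they do the work, as an engineer would, in place of code of your own. Each camera call takes 0.05 s, during which the arm holds its last target. There are 200 camera calls.

### The job

Turn the lazy susan (its blue knob is the handle) anticlockwise, seen from above, until it clicks into its detent with the shaker at the red pointer of the foot; the jug and the bowl ride along on it, upright. Then take the shaker's lid from the shelf, set its lugs down through the notches of the shaker's mouth (at the white marks) until the cap rests on the rim, and turn it clockwise until the grip bar points at the red half-way marks, never on into the lock at the black marks. Finish while still gripping the lid at the red marks, pushed home and still, with the lazy susan still in its detent; leave the tongs and the aluminium box alone.

Things in the scene. Friction and masses are not known exactly. Their poses are not given: they have to be found in the camera images.
- susan (a joint): Angle of the lazy susan (rad) on its foot; 0 = in its detent. Starts between -1.2 and -0.7, grows when turned anticlockwise seen from above; stops at -1.6 and 0.5. Within 0.08 rad of 0 a sprung roller pulls it to 0 when let go. At the knob it resists with about 1 N, and about 5 N over the bump 0.3 to 0.15 rad before the detent; the detent holds about 0.5 Nm.
- susan_center (a point): Centre of the lazy susan's white plastic disc (320 mm across), on its top face, on the vertical turning axis, 32 mm above the shelf; its axes turn with the disc. The shaker's axis lies 85 mm from it in its -x direction; a red dash on the disc's rim lies beyond the shaker.
- pointer_tip (a point): Outer end, top edge, of the red plastic tab (22 mm wide, 10 mm high) that sticks out from under the disc, fixed to the foot, 195 mm from the turning axis. In the detent the shaker and the red dash lie on the line from the turning axis to this tab.
- turn_knob (a point): Upright round blue knob on the disc, 19 mm thick (22 to 24 mm at its ends), 45 mm high, 135 mm from the turning axis, 1.5 rad anticlockwise (seen from above) of the shaker. This point is on its axis, 25 mm above the disc, the height to grip; knob top 77 mm above the shelf. It moves with the disc.
- shaker_mouth (a point): Centre of the mouth of the open stainless shaker, level with its rim, 142 mm above the shelf; z up. The rim is 5 mm thick, its round opening 59 mm across, with two notches 18 mm wide that reach out to 76 mm across, at this frame's +x and -x (white marks). Red marks lie 45 degrees clockwise (seen from above) of the white ones, black marks 90 degrees.
- shaker_foot (a point): Foot of the shaker: 84 mm across at the top, 110 mm high, fixed in a ring on the lazy susan, turns with it. This point is the centre of its foot, axes as shaker_mouth. Under its rim the lid can turn only clockwise, from the white marks to a hard stop at the black; from about 60 degrees on, sprung catches resist and click it into the lock.
- lid_grip (a point): Centre of the black grip bar on the loose lid. Bar: 56 mm long along this frame's x, 16 mm thick along y, 32 mm high; z up. Its foot, on the top face of the cap, is 16 mm below this point. With the lid home in the shaker this point is 20 mm above shaker_mouth, on its axis; turned under the rim the lid has about 3 mm of up-and-down play.
- lid: Stainless lid, about 140 g, standing on its plug on the shelf; origin at the centre of the plug's underside, 33 mm below lid_grip, same axes. Plug 55 mm across, 13 mm high; above it the cap, 70 mm across, 4 mm thick. Two lugs (10 mm wide, 5 mm thick, at the plug's foot) reach out to 68 mm across at +x and -x, under the bar's ends and white dots. Alike turned half round.
- jug: Blue ceramic jug, 62 mm wide (with handle 79 mm) and 70 mm high, loose on the disc on the side away from the shaker; origin at the centre of its foot. It rides along.
- bowl: Glass bowl, 96 mm wide, 42 mm high, loose on the disc; origin at the centre of its foot. It rides along.
- tongs: Red kitchen tongs, 230 mm long, 12 mm thick, lying on the shelf; origin at mid-length, on the shelf. Leave alone.
- tin: Closed aluminium box with hinged lid, 150 x 130 mm and about 71 mm high plus a small knob, fixed on the shelf; origin at the centre of its underside. Leave alone.
There are look-alikes about, which are no part of the job. Leave any brown or yellow look-alike of the jug alone. Leave any orange look-alike of the bowl alone.

How it is judged (in metres and radians):
On the way, in this order (a step that is already met when the one before it is completed fails the run):
1. the lazy susan rests in its detent (value of joint susan between -0.07 and 0.07 rad and velocity of joint susan between -0.05 and 0.05 rad/s), for 0.3 s.
2. the lid is seated in the shaker's mouth, its lugs in the notches (z of lid_grip in the frame of shaker_mouth between 0.016 and 0.025 m and horizontal distance between lid_grip and shaker_mouth below 0.004 m and angle between lid_grip's own z axis and vertical below 0.08 rad and angle between the x axis of lid_grip and the x axis of shaker_mouth, either way round below 0.35 rad and value of joint susan between -0.07 and 0.07 rad), for 0.1 s.
3. the lid is turned half-way, its lugs under the rim (z of lid_grip in the frame of shaker_mouth between 0.016 and 0.025 m and horizontal distance between lid_grip and shaker_mouth below 0.004 m and angle between lid_grip's own z axis and vertical below 0.08 rad and angle between the x axis of lid_grip and the x axis of shaker_mouth, either way round between 0.61 and 0.96 rad and value of joint susan between -0.07 and 0.07 rad), for 0.2 s.
At the end, for the whole second after the job is handed in: Lid home in the mouth (cap within 5 mm of the rim, axis within 4 mm, level within 0.08 rad), bar 45 +-10 degrees clockwise of the notches, still, gripped with over 1 N; lazy susan within 0.07 rad of its detent; jug and bowl upright on it; tongs moved under 30 mm (all of step 3 and contact force between the fingers and lid above 1 N and linear speed of lid below 0.02 m/s and angular speed of lid below 0.15 rad/s and horizontal distance between each of jug, bowl and susan_center below 0.15 m and height (world z) of each of jug, bowl above 0.026 m and angle between each of jug, bowl's own z axis and vertical below 0.2 rad and distance of tongs from where it was at the start of the episode below 0.03 m); the arm keeps its last pose, push and grip.
It fails at once if the lid is turned on towards the lock (past 65 degrees) (z of lid_grip in the frame of shaker_mouth below 0.0265 m and horizontal distance between lid_grip and shaker_mouth below 0.008 m and angle between the x axis of lid_grip and the x axis of shaker_mouth, either way round above 1.14 rad).
It fails at once if the jug or the bowl is tipped (angle between any of jug, bowl's own z axis and vertical above 0.4 rad).
It fails at once if the tongs are pushed away (distance of tongs from where it was at the start of the episode above 0.05 m).
It fails at once if the aluminium box is knocked or opened (contact force between any of the arm, the fingers and tin above 5 N).
It also fails if it takes over 72 s, if anything falls off the work surface, if the arm or the gripper's body presses on something with over 40 N, if the wrist force passes 120 N, or if a joint passes its speed limit or range.

## Working session

There is one attempt and no reset: what is moved stays moved. The work goes in short steps, Python scripts to look and compute and a shell command to move; the robot and the scene stay as the last step left them, time stands still between calls to the robot, and variables do not carry over. Pictures are saved under pics/ and viewed, at most 10 in all, crops included, and the job is handed in when it is done.

```bash
mkdir -p pics; cat > h.py <<'E'
import numpy as np, cv2
from cell import manip, optics
from scipy.spatial.transform import Rotation as Ro
def snap(name,f):
    c=optics.calibration(name); im,d=optics.camera(name)
    cv2.imwrite('pics/'+f+'.png',im[:,:,::-1]); np.savez('pics/'+f+'.npz',im=im,d=d,**{k:np.array(c[k]) for k in('camera_matrix','k1','R','t')})
    return f
def ray(f,u,v):
    z=np.load('pics/'+f+'.npz'); K=z['camera_matrix']
    p=np.array([(u-K[0,2])/K[0,0],(v-K[1,2])/K[1,1]]); q=p.copy()
    for _ in range(20): q=p/(1+z['k1']*(q@q))
    R=z['R']; return -R.T@z['t'], R.T@np.array([q[0],q[1],1.]), z['d'][int(round(v)),int(round(u))]
def atz(f,u,v,h):
    o,r,_=ray(f,u,v); return o+r*(h-o[2])/r[2]
def atd(f,u,v):
    o,r,d=ray(f,u,v); return o+r*d
def proj(f,X):
    z=np.load('pics/'+f+'.npz'); c=z['R']@np.array(X,float)+z['t']; s=c[:2]/c[2]; s=s*(1+z['k1']*(s@s)); K=z['camera_matrix']
    return K[0,0]*s[0]+K[0,2],K[1,1]*s[1]+K[1,2]
def st():
    s=manip.read_state(); print({k:np.round(s[k],3) for k in('clock','joints','eef_pos','eef_rot','wrist_force','moment','finger_gap','finger_force')})
    return s
E
python3 - <<'E'
from h import *
snap('scene','s0');snap('side','d0');st()
E
```

```text
{'clock': np.float64(0.1), 'joints': array([ 1.233,  0.3  ,  1.522, -0.   ,  1.321, -0.067]), 'eef_pos': array([147.072, 529.721, 204.939]), 'eef_rot': array([-3.141, -0.   ,  2.871]), 'wrist_force': array([-0.02 , -0.262,  0.523]), 'moment': array([ 0.052,  0.007, -0.035]), 'finger_gap': np.float64(93.709), 'finger_force': np.float64(0.0)}
```

View pics/s0.png

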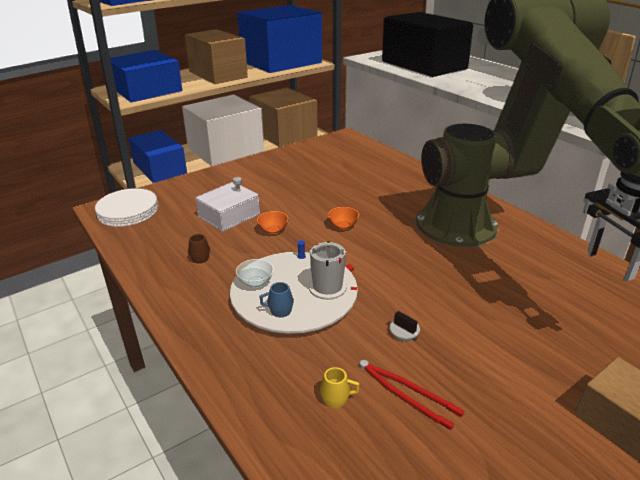

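View pics/d0.png

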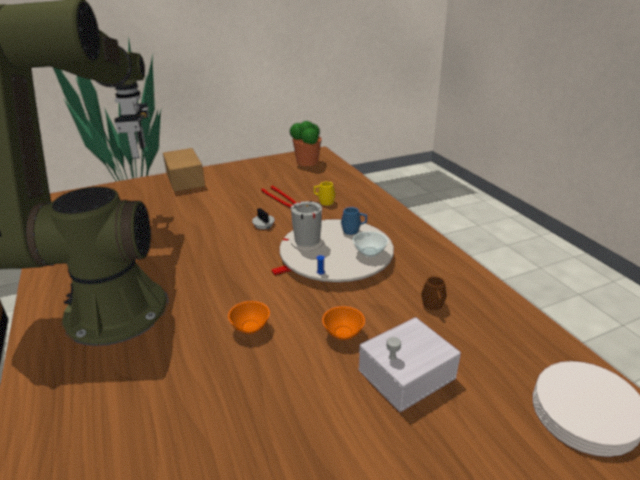

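The scene picture shows the disc centred near (293,290), the blue knob at (301,242), the pointer at (349,267), the red dash at (354,289), the shaker mouth at (328,250) and the lid at (405,325). In the side picture the knob top is at (321,258), the pointer at (279,270) and the lid at (263,218).

```bash
python3 - <<'E'
from h import *
from scipy.optimize import least_squares
# disc: white pixels at z=32 -> fit circle of r=160
def disc(f,lo):
    z=np.load(f'pics/{f}.npz'); im=z['im'].astype(int)
    P=[]
    for v in range(lo[1],lo[3]):
        for u in range(lo[0],lo[2]):
            p=im[v,u]
            if p.min()>170 and p.max()-p.min()<40: 
                X=atd(f,u,v)
                if 22<X[2]<42: P.append(X)
    P=np.array(P); (x,y),r=cv2.minEnclosingCircle(P[:,:2].astype(np.float32)); print(f,len(P),'disc',x,y,r,np.median(P[:,2])); return x,y
disc('s0',(225,245,362,335)); disc('d0',(275,215,400,285))
for n,f,u,v,h in [('knob','s0',301,241,77),('knob','d0',321,257,77),('mouth','s0',328,250,142),('mouth','d0',307,209,142),('lidbar','s0',406,319,49),('lidbar','d0',263,211,49),('ptr','s0',350,267,20),('ptr','d0',274,270,20),('dash','s0',354,289,32),('dash','d0',285,239,32),('bowl','s0',254,268,74),('bowl','d0',370,240,74),('jug','s0',280,290,102),('tongs','s0',363,363,6),('tongs','s0',452,425,6),('yell','s0',335,385,20),('tin','d0',395,345,75),('orange','s0',343,215,40),('orange','s0',272,220,40),('brown','s0',199,250,20)]:
    print(n,f,atz(f,u,v,h).round(),atd(f,u,v).round())
E
```

```text
s0 4531 disc 602.227783203125 -1.629668116569519 160.462158203125 32.33753867420228
d0 2376 disc 601.6031494140625 -6.631435871124268 156.42971801757812 33.351946496833875
knob s0 [ 506. -108.   77.] [ 508. -105.   79.]
knob d0 [ 514. -101.   77.] [ 513. -102.   78.]
mouth s0 [531.  47. 142.] [511.  20. 119.]
mouth d0 [536.  44. 142.] [553.  86. 119.]
lidbar s0 [473. 265.  49.] [474. 266.  50.]
lidbar d0 [472. 259.  49.] [472. 259.  49.]
ptr s0 [424.   2.  20.] [415. -10.   9.]
ptr d0 [409. -26.  20.] [414. -10.   9.]
dash s0 [485.  94.  32.] [487.  95.  34.]
dash d0 [485.  95.  32.] [483.  88.  36.]
bowl s0 [668. -79.  74.] [ 653. -108.   51.]
bowl d0 [670. -74.  74.] [686. -46.  55.]
jug s0 [680.  65. 102.] [665.  39.  78.]
tongs s0 [611. 281.   6.] [616. 287.  15.]
tongs s0 [578. 510.   6.] [582. 513.  13.]
yell s0 [705. 305.  20.] [731. 338.  67.]
tin d0 [ 519. -453.   75.] [ 493. -491.  117.]
orange s0 [ 291. -199.   40.] [ 268. -228.   18.]
orange s0 [ 480. -303.   40.] [ 460. -337.   16.]
brown s0 [ 717. -314.   20.] [ 732. -272.   49.]
```

```bash
cat >> h.py <<'E'
def rel(goals):
    """goals: (x,y,z,yaw) tool down -> tool shift + rotvec from the current pose"""
    s=manip.read_state(); A=Ro.from_euler('xyz',s['eef_rot']); A0=A
    for x,y,z,w in goals:
        B=Ro.from_euler('xyz',[np.pi,0,w])
        print(np.round(A.inv().apply(np.array([x,y,z])-s['eef_pos']),1), np.round((A.inv()*B).as_rotvec(),3))
E
python3 -c "
from h import *
rel([(505,-100,190,.83)])"
```

```text
[-513.3 -511.    15.5] [-1.000e-03  1.000e-03  2.041e+00]
```

```bash
python3 -m crank '[[60,-513,-511,15,0,0,2.04],[60,-513,-511,15,0,0,2.04],[60,-513,-511,15,0,0,2.04],[60,-513,-511,15,0,0,2.04],[60,-513,-511,15,0,0,2.04],[60,-513,-511,15,0,0,2.04],[60,-513,-511,15,0,0,2.04],[60,-513,-511,15,0,0,2.04],[60,-513,-511,15,0,0,2.04],[60,-513,-511,15,0,0,2.04]]'; python3 -c "
from h import *
rel([(505,-100,190,.83)])"
```

```text
clock: 1.1
eef_pos: [394.5, 93.2, 195.2]
eef_rot: [3.141, -0.0, 1.365]
wrist_force: [1.3, 0.8, -0.1]
finger_gap: 56.6
finger_force: 0.0
[-166.5  147.7    5.2] [ 0.    -0.     0.535]
```

```bash
python3 -m crank '[[60,-166,148,5,0,0,0.535],[60,-166,148,5,0,0,0.535],[60,-166,148,5,0,0,0.535],[60,-166,148,5,0,0,0.535],[60,-166,148,5,0,0,0.535],[60,-166,148,5,0,0,0.535],[60,-166,148,5,0,0,0.535],[60,-166,148,5,0,0,0.535]]'; python3 -c "
from h import *
snap('wrist','w1');st()
for n,X in dict(knob=(510,-104,77),ptr=(408,-13,10),lidshaker=(534,46,142)).items(): print(n,proj('w1',X))"
```

```text
clock: 1.9
eef_pos: [505.7, -95.9, 190.1]
eef_rot: [-3.141, 0.0, 0.837]
wrist_force: [0.1, -0.0, -0.0]
finger_gap: 56.6
finger_force: 0.0
{'clock': np.float64(1.95), 'joints': array([-0.258,  0.235,  1.64 ,  0.   ,  1.267,  0.475]), 'eef_pos': array([505.775, -95.84 , 190.286]), 'eef_rot': array([ 3.141, -0.   ,  0.837]), 'wrist_force': array([0.217, 0.273, 0.765]), 'moment': array([-0.08 ,  0.112, -0.02 ]), 'finger_gap': np.float64(56.484), 'finger_force': np.float64(0.0)}
knob (np.float64(331.454358056295), np.float64(230.97972961270972))
ptr (np.float64(171.8518638449896), np.float64(212.80112691133544))
lidshaker (np.float64(169.4152803593286), np.float64(14.86178891138863))
```

View pics/w1.png

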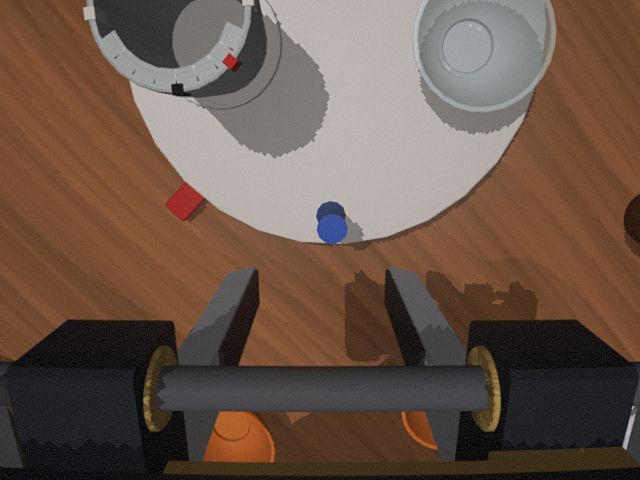

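The knob top is at (332,230), as predicted for (510,-104). The pointer's outer edge is near (176,211), so about 41° to turn.

```bash
python3 -c "
from h import *
rel([(510,-104,120,.83),(510,-104,39,.83)])"
```

```text
[-3.2  8.6 70.3] [ 0.    -0.     0.007]
[ -3.2   8.6 151.3] [ 0.    -0.     0.007]
```

```bash
python3 -m crank '[[60,-3.2,8.6,40,0,0,0],[60,-3.2,8.6,80,0,0,0],[60,-3.2,8.6,115,0,0,0],[60,-3.2,8.6,135,0,0,0],[60,-3.2,8.6,151,0,0,0],[60,-3.2,8.6,151,0,0,0],[0,-3.2,8.6,151,0,0,0],[0,-3.2,8.6,151,0,0,0],[0,-3.2,8.6,151,0,0,0],[0,-3.2,8.6,151,0,0,0]]' 12; python3 - <<'E'
from h import *
s=st()
C=np.array([601.5,-3.5]); k=s['eef_pos'][:2]-C; r=np.hypot(*k); print(r,np.degrees(np.arctan2(k[1],k[0])))
E
```

```text
clock: 2.95
eef_pos: [510.6, -105.0, 39.8]
eef_rot: [3.141, -0.001, 0.836]
wrist_force: [0.2, -0.1, -0.3]
finger_gap: 27.8
finger_force: 0.0
{'clock': np.float64(2.95), 'joints': array([-0.273,  0.439,  1.755,  0.   ,  0.946,  0.462]), 'eef_pos': array([ 510.605, -104.994,   39.769]), 'eef_rot': array([ 3.141e+00, -1.000e-03,  8.360e-01]), 'wrist_force': array([ 0.164, -0.148, -0.287]), 'moment': array([-0.083,  0.162,  0.011]), 'finger_gap': np.float64(27.811), 'finger_force': np.float64(0.0)}
136.2455545359934 -131.84680052237738
```

```bash
python3 -m crank '[[0,0,0,0,0,0,0],[0,0,0,0,0,0,0],[0,0,0,0,0,0,0],[0,0,0,0,0,0,0]]' 12; cat >> h.py <<'E'
def arc(C,angs):
    s=manip.read_state(); k=s['eef_pos'][:2]-C; w=s['eef_rot'][2]
    k=k/np.hypot(*k)*135
    for a in angs:
        a=np.radians(a); p=C+np.array([[np.cos(a),-np.sin(a)],[np.sin(a),np.cos(a)]])@k; rel([(*p,s['eef_pos'][2],w+a)])
E
python3 - <<'E'
from h import *
st(); arc(np.array([601.5,-3.5]),[3,6,9,12,15,18,21,24,27,30,33,36,39,41,43])
E
```

```text
clock: 3.35
eef_pos: [510.5, -105.0, 39.4]
eef_rot: [3.141, -0.0, 0.836]
wrist_force: [-1.2, 0.4, 5.4]
finger_gap: 19.7
finger_force: 12.0
{'clock': np.float64(3.35), 'joints': array([-0.273,  0.44 ,  1.755, -0.   ,  0.945,  0.462]), 'eef_pos': array([ 510.507, -105.031,   39.384]), 'eef_rot': array([ 3.141, -0.   ,  0.836]), 'wrist_force': array([-1.196,  0.42 ,  5.446]), 'moment': array([0.007, 0.262, 0.018]), 'finger_gap': np.float64(19.717), 'finger_force': np.float64(12.0)}
[1.6 7.1 0. ] [ 0.001 -0.    -0.052]
[ 2.1 14.1  0. ] [ 0.001 -0.    -0.105]
[ 3.1 21.1  0. ] [ 0.001 -0.    -0.157]
[ 4.4 28.   0. ] [ 0.001 -0.    -0.209]
[ 6.1 34.9  0. ] [ 0.001 -0.    -0.262]
[ 8.1 41.7  0. ] [ 0.001 -0.    -0.314]
[10.5 48.3  0. ] [ 0.001 -0.    -0.367]
[13.2 54.9  0. ] [ 0.001 -0.    -0.419]
[16.3 61.2  0. ] [ 0.001 -0.    -0.471]
[19.7 67.4  0. ] [ 0.001 -0.    -0.524]
[23.4 73.4  0. ] [ 0.001 -0.    -0.576]
[27.5 79.2  0. ] [ 0.001 -0.    -0.628]
[31.8 84.8  0. ] [ 0.001 -0.    -0.681]
[34.8 88.4  0.1] [ 0.001 -0.    -0.716]
[38.  91.9  0.1] [ 0.001 -0.    -0.75 ]
```

```bash
python3 -m crank '[[0,1,3.5,0,0,0,-0.026],[0,1.6,7.1,0,0,0,-0.052],[0,2,14.1,0,0,0,-0.105],[0,3,21.1,0,0,0,-0.157],[0,4.3,28,0,0,0,-0.209],[0,6,34.9,0,0,0,-0.262],[0,8,41.7,0,0,0,-0.314],[0,10.4,48.3,0,0,0,-0.367],[0,11.7,51.6,0,0,0,-0.393],[0,13.2,54.9,0,0,0,-0.419]]'; python3 - <<'E'
from h import *
st(); arc(np.array([601.5,-3.5]),[2,4,6,8,10,12,14,16,17,18])
E
```

```text
clock: 4.35
eef_pos: [560.0, -133.0, 39.3]
eef_rot: [3.141, 0.001, 1.256]
wrist_force: [-2.9, -6.8, 5.7]
finger_gap: 19.7
finger_force: 12.0
{'clock': np.float64(4.35), 'joints': array([-2.960e-01,  5.420e-01,  1.596e+00, -1.000e-03,  1.004e+00,
        2.000e-02]), 'eef_pos': array([ 559.988, -133.017,   39.337]), 'eef_rot': array([3.141e+00, 1.000e-03, 1.256e+00]), 'wrist_force': array([-2.911, -6.85 ,  5.691]), 'moment': array([-1.106,  0.589,  0.077]), 'finger_gap': np.float64(19.72), 'finger_force': np.float64(12.001)}
[1.1 4.7 0. ] [ 0.     0.001 -0.035]
[1.4 9.4 0. ] [ 0.     0.001 -0.07 ]
[ 1.8 14.1  0. ] [ 0.     0.001 -0.105]
[ 2.4 18.8  0. ] [ 0.     0.001 -0.14 ]
[ 3.2 23.4  0. ] [ 0.     0.001 -0.175]
[ 4.1 28.   0. ] [ 0.     0.001 -0.209]
[ 5.2 32.6  0. ] [ 0.     0.001 -0.244]
[ 6.4 37.2  0. ] [ 0.     0.001 -0.279]
[ 7.1 39.4  0. ] [ 0.     0.001 -0.297]
[ 7.8 41.7  0. ] [ 0.     0.001 -0.314]
```

```bash
python3 -m crank '[[0,0,4.7,0,0,0,-0.035],[0,0.2,9.4,0,0,0,-0.07],[0,0.6,14.1,0,0,0,-0.105],[0,1.2,18.8,0,0,0,-0.14],[0,2,23.4,0,0,0,-0.175],[0,2.9,28,0,0,0,-0.209],[0,4,32.6,0,0,0,-0.244],[0,5.2,37.2,0,0,0,-0.279],[0,5.9,39.4,0,0,0,-0.297],[0,5.9,39.4,0,0,0,-0.297]]'; python3 - <<'E'
from h import *
st(); snap('scene','s1');snap('side','d1');snap('wrist','w2')
im=cv2.imread('pics/s1.png')[215:345,210:400]; im2=cv2.imread('pics/d1.png')[180:300,240:415]
cv2.imwrite('pics/c1.png',np.vstack([cv2.resize(cv2.resize(im,None,fx=3,fy=3),(400,290)),cv2.resize(cv2.resize(im2,None,fx=3,fy=3),(400,290))]))
E
```

```text
clock: 5.35
eef_pos: [599.6, -139.4, 39.4]
eef_rot: [3.141, 0.001, 1.552]
wrist_force: [-0.7, -4.9, 5.0]
finger_gap: 20.0
finger_force: 12.0
{'clock': np.float64(5.35), 'joints': array([-2.880e-01,  6.180e-01,  1.471e+00, -1.000e-03,  1.052e+00,
       -2.680e-01]), 'eef_pos': array([ 599.603, -139.445,   39.384]), 'eef_rot': array([3.141e+00, 1.000e-03, 1.552e+00]), 'wrist_force': array([-0.7  , -4.891,  4.993]), 'moment': array([-0.963,  0.148,  0.028]), 'finger_gap': np.float64(20.004), 'finger_force': np.float64(12.0)}
```

View pics/c1.png

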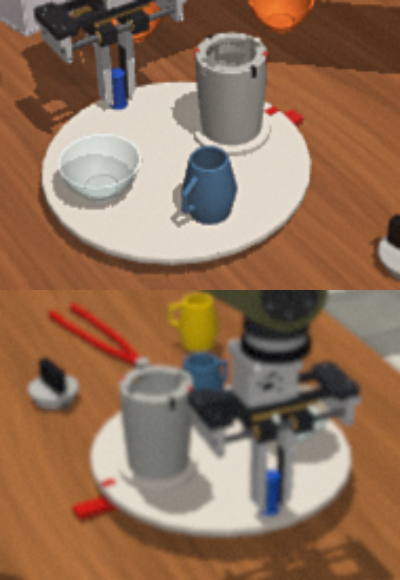

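Side-by-side crop: dash and pointer look nearly lined up, upper at (272,112)/(293,118), lower at (108,484)/(90,508); jug and bowl upright. I'll measure the angle numerically.

```bash
python3 - <<'E'
from h import *
C=np.array([601.5,-3.5])
for f,b in (('s1',(330,255,365,280)),('d1',(265,255,295,285))):
    im=np.load(f'pics/{f}.npz')['im'].astype(int)
    m=((im[:,:,0]>130)&(im[:,:,1]<90)&(im[:,:,2]<90)).astype(np.uint8)
    q=np.zeros_like(m); q[b[1]:b[3],b[0]:b[2]]=m[b[1]:b[3],b[0]:b[2]]
    n,l,s,c=cv2.connectedComponentsWithStats(q,connectivity=8)
    for i in range(1,n):
        for h in (32,10):
            X=atz(f,*c[i],h)[:2]-C; print(f,s[i,4],c[i].round(1),h,X.round(),np.degrees(np.arctan2(X[1],X[0])).round(1)%360)
E
```

```text
s1 1 [364. 259.] 32 [-220.   12.] 176.9
s1 1 [364. 259.] 10 [-241.  -12.] 182.8
s1 16 [339.1 264.1] 32 [-151.   -9.] 183.6
s1 16 [339.1 264.1] 10 [-170.  -34.] 191.2
s1 43 [349.9 267.1] 32 [-166.   18.] 173.7
s1 43 [349.9 267.1] 10 [-185.   -5.] 181.6
s1 1 [355. 276.] 32 [-152.   57.] 159.6
s1 1 [355. 276.] 10 [-171.   34.] 168.7
s1 1 [358. 276.] 32 [-158.   61.] 158.9
s1 1 [358. 276.] 10 [-178.   39.] 167.7
s1 1 [356. 278.] 32 [-149.   65.] 156.5
s1 1 [356. 278.] 10 [-168.   43.] 165.8
s1 1 [362. 279.] 32 [-158.   77.] 154.1
s1 1 [362. 279.] 10 [-178.   55.] 162.7
d1 2 [287.5 259. ] 32 [-147.   -5.] 181.9
d1 2 [287.5 259. ] 10 [-136.   27.] 168.6
d1 1 [285. 260.] 32 [-155.   -7.] 182.4
d1 1 [285. 260.] 10 [-144.   26.] 170.0
d1 1 [282. 262.] 32 [-165.  -12.] 184.3
d1 1 [282. 262.] 10 [-155.   19.] 172.9
d1 107 [278.6 269.4] 32 [-185.  -42.] 192.8
d1 107 [278.6 269.4] 10 [-176.  -11.] 183.6
d1 2 [285.5 273. ] 32 [-174.  -65.] 200.5
d1 2 [285.5 273. ] 10 [-165.  -35.] 191.9
d1 1 [283. 274.] 32 [-182.  -67.] 200.1
d1 1 [283. 274.] 10 [-172.  -36.] 191.9
d1 2 [290.5 277.5] 32 [-170.  -89.] 207.7
d1 2 [290.5 277.5] 10 [-160.  -60.] 200.5
d1 1 [294. 280.] 32 [-165. -103.] 212.0
d1 1 [294. 280.] 10 [-155.  -74.] 205.5
```

```bash
python3 -m crank '[[40,0,0,0,0,0,0],[40,0,0,0,0,0,0],[40,0,0,0,0,0,0],[40,0,0,0,0,0,0],[40,0,0,0,0,0,0],[40,0,0,-30,0,0,0],[40,0,0,-70,0,0,0],[40,0,0,-110,0,0,0],[40,0,0,-150,0,0,0],[40,0,0,-165,0,0,0]]'; python3 - <<'E'
from h import *
st(); snap('wrist','w3'); rel([(473,250,205,1.55)])
E
```

```text
clock: 6.5
eef_pos: [600.1, -138.8, 208.6]
eef_rot: [3.136, 0.001, 1.552]
wrist_force: [0.1, 0.3, -1.3]
finger_gap: 37.6
finger_force: 0.0
{'clock': np.float64(6.5), 'joints': array([-0.287,  0.443,  1.319,  0.   ,  1.374, -0.268]), 'eef_pos': array([ 600.149, -138.814,  208.609]), 'eef_rot': array([3.136e+00, 1.000e-03, 1.552e+00]), 'wrist_force': array([ 0.072,  0.283, -1.309]), 'moment': array([-0.103,  0.042, -0.007]), 'finger_gap': np.float64(37.65), 'finger_force': np.float64(0.0)}
[ 386.4 -134.7    2.8] [0.006 0.002 0.002]
```

```bash
python3 -m crank '[[40,386,-135,0,0,0,0],[40,386,-135,0,0,0,0],[40,386,-135,0,0,0,0],[40,386,-135,0,0,0,0],[40,386,-135,0,0,0,0],[40,386,-135,0,0,0,0],[40,386,-135,0,0,0,0],[40,386,-135,0,0,0,0],[40,386,-135,0,0,0,0],[40,386,-135,0,0,0,0]]';python3 -m crank '[[70,0,0,0,0,0,0],[70,0,0,0,0,0,0]]'; python3 - <<'E'
from h import *
st(); snap('wrist','w4'); print(proj('w4',(473,262,49)), proj('w3',(516.5,-8,142)))
a=cv2.imread('pics/w3.png'); b=cv2.imread('pics/w4.png')
cv2.imwrite('pics/c2.png',np.hstack([a[:,:400],b[:300,120:520].repeat(1,0) if 0 else cv2.copyMakeBorder(b[:300,120:520],0,180,0,0,0)]))
E
```

```text
clock: 7.55
eef_pos: [470.8, 250.8, 203.3]
eef_rot: [-3.141, 0.001, 1.554]
wrist_force: [-0.5, -0.0, 0.6]
finger_gap: 37.4
finger_force: 0.0
clock: 7.75
eef_pos: [472.1, 248.6, 203.9]
eef_rot: [-3.141, 0.0, 1.55]
wrist_force: [-0.8, -0.3, 0.5]
finger_gap: 49.9
finger_force: 0.0
{'clock': np.float64(7.75), 'joints': array([ 0.416,  0.265,  1.57 , -0.   ,  1.307,  0.437]), 'eef_pos': array([472.078, 248.562, 203.852]), 'eef_rot': array([-3.141,  0.   ,  1.55 ]), 'wrist_force': array([-0.78 , -0.299,  0.527]), 'moment': array([-0.054,  0.108, -0.014]), 'finger_gap': np.float64(49.945), 'finger_force': np.float64(0.0)}
(np.float64(320.5090810226056), np.float64(196.2687304853719)) (np.float64(157.5936852675565), np.float64(11.153338781760027))
```

View pics/c2.png

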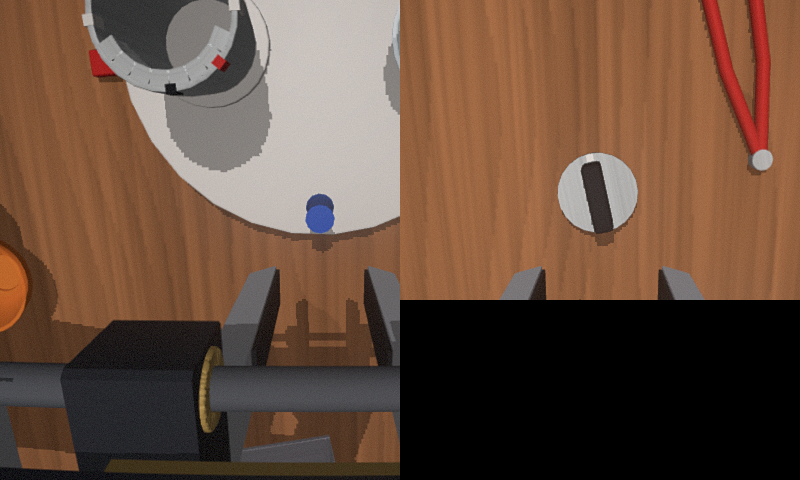

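Left (w3): the mouth's white marks are at (88,18) and (235,3), black (170,88), red (221,62). Right (w4): lid cap centred at full-image (318,193), bar from about (312,165) to (323,230), slightly tilted.

```bash
python3 - <<'E'
from h import *
a,b=atz('w3',88,18,142),atz('w3',235,3,142); d=b-a; k=atz('w3',170,88,142); m=(a+b)/2
print('mouth',m,np.hypot(*d[:2]),'ang',np.degrees(np.arctan2(d[1],d[0])), 'black',np.degrees(np.arctan2(*(k-m)[1::-1])),np.hypot(*(k-m)[:2]))
z=np.load('pics/w4.npz'); P=[];Q=[]
for v in range(140,250):
    for u in range(270,370):
        X=atd('w4',u,v)
        if 44<X[2]<54: P.append(X)
        elif 12<X[2]<22: Q.append(X)
for P in (P,Q):
    P=np.array(P); print(len(P),P.mean(0).round(1)); r=cv2.minAreaRect(P[:,:2].astype(np.float32)); print(r, np.degrees(np.arctan2(*np.diff(cv2.boxPoints(r),axis=0)[:,::-1].T)), (cv2.minEnclosingCircle(P[:,:2].astype(np.float32))))
E
```

```text
mouth [518.13035032  -7.55874388 142.        ] 80.77340611065475 ang 3.112603103281236 black -87.74390372583974 40.484675908260854
1381 [470.  260.5  49.2]
((470.0901794433594, 259.4853820800781), (16.049842834472656, 56.23865509033203), 10.882462501525879) [-79.117546  10.882478 100.88245 ] ((470.3505859375, 259.4513854980469), 28.400976181030273)
3554 [470.3 261.9  17.6]
((469.99200439453125, 260.46722412109375), (68.92730712890625, 67.97406005859375), 7.434261798858643) [-82.56575    7.434253  97.43424 ] ((470.20538330078125, 259.5901184082031), 34.99280548095703)
```

```bash
python3 -c "
from h import *
rel([(470.1,259.5,80,1.761),(470.1,259.5,20.5,1.761)])"
```

```text
[ 10.9  -2.2 123.9] [-0.     0.    -0.211]
[ 10.9  -2.2 183.4] [-0.     0.    -0.211]
```

```bash
python3 -m crank '[[70,10.9,-2.2,50,0,0,-0.211],[70,10.9,-2.2,95,0,0,-0.211],[70,10.9,-2.2,130,0,0,-0.211],[70,10.9,-2.2,155,0,0,-0.211],[70,10.9,-2.2,175,0,0,-0.211],[70,10.9,-2.2,183,0,0,-0.211],[70,10.9,-2.2,183,0,0,-0.211]]'; python3 -c "
from h import *
st();rel([(470.1,259.5,20.5,1.761)])"
```

```text
clock: 8.5
eef_pos: [469.5, 260.0, 20.5]
eef_rot: [-3.14, 0.0, 1.762]
wrist_force: [0.0, -0.2, 1.1]
finger_gap: 65.8
finger_force: 0.0
{'clock': np.float64(8.5), 'joints': array([ 0.438,  0.5  ,  1.718, -0.   ,  0.925,  0.247]), 'eef_pos': array([469.541, 260.032,  20.51 ]), 'eef_rot': array([-3.14 ,  0.   ,  1.762]), 'wrist_force': array([ 0.042, -0.246,  1.065]), 'moment': array([-0.085,  0.017,  0.032]), 'finger_gap': np.float64(65.82), 'finger_force': np.float64(0.0)}
[-0.6  0.4  0. ] [-0.001  0.     0.001]
```

```bash
python3 -m crank '[[0,-0.6,0.4,0,0,0,0],[0,-0.6,0.4,0,0,0,0],[0,-0.6,0.4,0,0,0,0],[0,-0.6,0.4,0,0,0,0],[0,-0.6,0.4,0,0,0,0],[0,-0.6,0.4,0,0,0,0],[0,-0.6,0.4,0,0,0,0],[0,-0.6,0.4,0,0,0,0],[0,-0.6,0.4,0,0,0,0]]' 35; python3 -m crank '[[0,0,0,-20,0,0,0],[0,0,0,-60,0,0,0],[0,0,0,-100,0,0,0],[0,0,0,-140,0,0,0],[0,0,0,-175,0,0,0],[0,0,0,-195,0,0,0],[0,0,0,-200,0,0,0]]'; python3 -c "
from h import *
snap('wrist','w5');st();rel([(518.1,-7.6,215,3.196)])"
```

```text
clock: 9.4
eef_pos: [470.0, 260.3, 21.1]
eef_rot: [-3.141, 0.0, 1.763]
wrist_force: [-1.4, -0.4, 2.8]
finger_gap: 15.4
finger_force: 35.0
clock: 10.1
eef_pos: [470.6, 260.6, 223.2]
eef_rot: [3.138, -0.001, 1.763]
wrist_force: [0.5, -0.2, -1.8]
finger_gap: 15.8
finger_force: 35.0
{'clock': np.float64(10.15), 'joints': array([ 0.438,  0.258,  1.535, -0.   ,  1.347,  0.246]), 'eef_pos': array([470.377, 260.454, 222.252]), 'eef_rot': array([ 3.14 , -0.   ,  1.763]), 'wrist_force': array([ 0.859, -0.424, -0.946]), 'moment': array([-0.07 ,  0.032,  0.019]), 'finger_gap': np.float64(15.69), 'finger_force': np.float64(35.0)}
[-272.2   -4.3    7.1] [ 2.000e-03  1.000e-03 -1.433e+00]
```

View pics/w5.png

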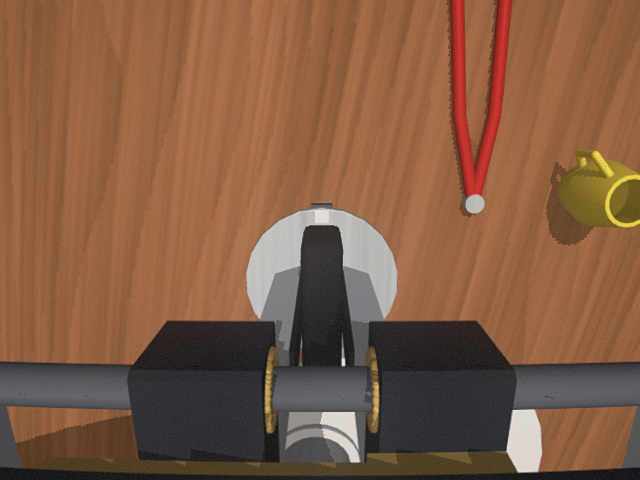

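The lid is held squarely: cap edge spans x 247–397, the lug and white dot at (322,207). Next, view the mouth at the final yaw with the lid in the picture, for a relative measurement.

```bash
python3 -c "
from h import *
rel([(598,-3.3,222,3.196)])"; python3 -m crank '[[0,-268,-84,0,0,0,-1.433],[0,-268,-84,0,0,0,-1.433],[0,-268,-84,0,0,0,-1.433],[0,-268,-84,0,0,0,-1.433],[0,-268,-84,0,0,0,-1.433],[0,-268,-84,0,0,0,-1.433],[0,-268,-84,0,0,0,-1.433],[0,-268,-84,0,0,0,-1.433],[0,-268,-84,0,0,0,-1.433],[0,-268,-84,0,0,0,-1.433]]'; python3 -m crank '[[0,0,0,0,0,0,0],[0,0,0,0,0,0,0],[0,0,0,0,0,0,0]]'; python3 - <<'E'
from h import *
st();snap('wrist','w6');print(proj('w6',(518.1,-7.6,142)))
E
```

```text
[-283.3   74.9    0.3] [ 2.000e-03  1.000e-03 -1.433e+00]
clock: 11.15
eef_pos: [438.1, -19.0, 219.4]
eef_rot: [3.141, -0.003, -3.122]
wrist_force: [0.6, -0.1, -1.9]
finger_gap: 15.4
finger_force: 35.0
clock: 11.45
eef_pos: [438.6, -18.7, 220.5]
eef_rot: [3.141, -0.001, -3.131]
wrist_force: [0.1, -0.4, -3.2]
finger_gap: 15.7
finger_force: 35.0
{'clock': np.float64(11.45), 'joints': array([-0.126,  0.037,  1.793, -0.   ,  1.313, -1.707]), 'eef_pos': array([438.566, -18.736, 220.529]), 'eef_rot': array([ 3.141e+00, -1.000e-03, -3.131e+00]), 'wrist_force': array([ 0.052, -0.415, -3.171]), 'moment': array([0.05 , 0.053, 0.04 ]), 'finger_gap': np.float64(15.671), 'finger_force': np.float64(35.0)}
(np.float64(338.1447433855249), np.float64(350.94500609483623))
```

```bash
python3 -c "
from h import *
rel([(598,-3.3,222,3.196)])"
```

```text
[-159.5   13.7   -1.4] [ 0.    -0.001 -0.043]
```

```bash
python3 -m crank '[[0,-159.5,13.7,-1,0,0,-0.043],[0,-159.5,13.7,-1,0,0,-0.043],[0,-159.5,13.7,-1,0,0,-0.043],[0,-159.5,13.7,-1,0,0,-0.043],[0,-159.5,13.7,-1,0,0,-0.043],[0,-159.5,13.7,-1,0,0,-0.043],[0,-159.5,13.7,-1,0,0,-0.043]]'; python3 - <<'E'
from h import *
st();snap('wrist','w7');print(proj('w7',(518.1,-7.6,142)))
im=cv2.imread('pics/w7.png'); cv2.imwrite('pics/c3.png',cv2.resize(im[0:330,150:500],None,fx=1.8,fy=1.8,interpolation=cv2.INTER_CUBIC))
E
```

```text
clock: 12.2
eef_pos: [597.3, -3.0, 222.6]
eef_rot: [-3.142, 0.0, -3.086]
wrist_force: [-0.8, -0.5, -1.4]
finger_gap: 15.8
finger_force: 35.0
{'clock': np.float64(12.2), 'joints': array([-0.066,  0.394,  1.355, -0.   ,  1.392, -1.693]), 'eef_pos': array([597.286,  -3.008, 222.602]), 'eef_rot': array([-3.142,  0.   , -3.086]), 'wrist_force': array([-0.792, -0.545, -1.361]), 'moment': array([ 0.023, -0.022, -0.022]), 'finger_gap': np.float64(15.801), 'finger_force': np.float64(34.999)}
(np.float64(322.88346610940584), np.float64(105.72474005847825))
```

View pics/c3.png

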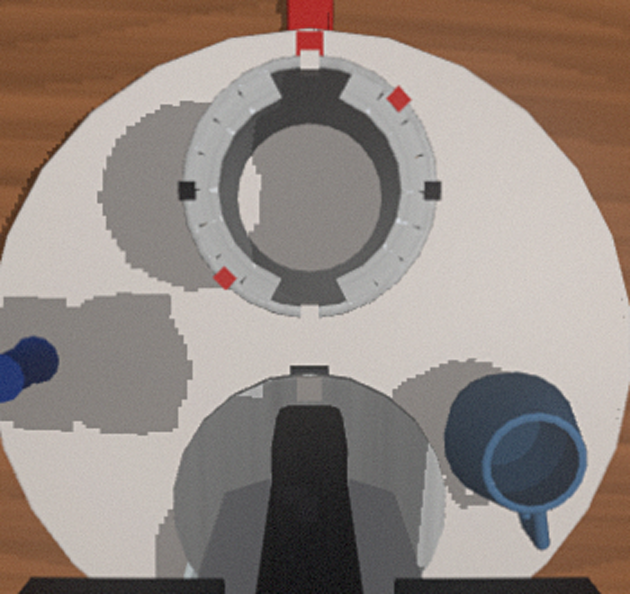

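The mouth's white marks are at crop (310,59)/(310,311) and black at (187,190)/(432,190). Lid lug is at (309,371), cap sides at x 173 and 445. Dash and pointer line up, so the susan is in its detent.

```bash
python3 - <<'E'
from h import *
s=manip.read_state(); A=Ro.from_euler('xyz',s['eef_rot'])
def T(X): return A.inv().apply(X-s['eef_pos'])
f=lambda u,v,h:T(atz('w7',150+u/1.8,v/1.8,h))
w=[f(310,59,142),f(310,311,142)]; b=[f(187,190,142),f(432,190,142)]; r=[f(399,98,142),f(225,278,142)]
for q in (w,b,r): d=q[0]-q[1]; print(((q[0]+q[1])/2).round(2), np.hypot(*d[:2]).round(1), np.degrees(np.arctan2(d[1],d[0])).round(1))
zc=s['eef_pos'][2]-3.5
l,rr,t=f(173,497,zc),f(445,497,zc),f(309,375,zc); print('cap',l.round(1),rr.round(1),t.round(1), 'lug',f(309,366,zc-14).round(1))
E
```

```text
[79.91 -0.49 80.73] 79.8 -0.0
[79.66 -0.64 80.73] 80.1 -90.0
[79.62 -0.52 80.73] 80.5 44.9
cap [  2.  -35.5   3.5] [ 1.9 33.4  3.5] [33.4 -1.   3.5] lug [33.  -1.  17.5]
```

```bash
python3 -m crank '[[0,40,0.3,0,0,0,0],[0,81,0.5,0,0,0,0],[0,81,0.5,20,0,0,0],[0,81,0.5,45,0,0,0],[0,81,0.5,52,0,0,0],[0,81,0.5,52,0,0,0],[0,81,0.5,52,0,0,0]]'; python3 - <<'E'
from h import *
st()
E
```

```text
clock: 12.95
eef_pos: [517.5, -7.1, 171.2]
eef_rot: [-3.141, 0.001, -3.085]
wrist_force: [-0.3, -0.6, -2.2]
finger_gap: 15.8
finger_force: 35.0
{'clock': np.float64(12.95), 'joints': array([-0.084,  0.258,  1.656, -0.   ,  1.225, -1.712]), 'eef_pos': array([517.496,  -7.072, 171.202]), 'eef_rot': array([-3.141e+00,  1.000e-03, -3.085e+00]), 'wrist_force': array([-0.272, -0.601, -2.164]), 'moment': array([ 0.043, -0.022,  0.055]), 'finger_gap': np.float64(15.767), 'finger_force': np.float64(35.0)}
```

```bash
python3 -m crank '[[0,0.8,0,4,0,0,0],[0,0.8,0,8,0,0,0],[0,0.8,0,11,0,0,0],[0,0.8,0,14,0,0,0],[0,0.8,0,14,0,0,0]]'; python3 - <<'E'
from h import *
st()
E
```

```text
clock: 13.45
eef_pos: [516.2, -7.0, 155.6]
eef_rot: [3.141, -0.001, -3.085]
wrist_force: [0.2, -0.2, -1.7]
finger_gap: 15.8
finger_force: 35.0
{'clock': np.float64(13.45), 'joints': array([-0.085,  0.273,  1.676,  0.   ,  1.193, -1.712]), 'eef_pos': array([516.164,  -7.036, 155.61 ]), 'eef_rot': array([ 3.141e+00, -1.000e-03, -3.085e+00]), 'wrist_force': array([ 0.177, -0.181, -1.709]), 'moment': array([0.061, 0.032, 0.   ]), 'finger_gap': np.float64(15.845), 'finger_force': np.float64(34.999)}
```

No contact forces with the plug 7 mm in. Continuing down.

```bash
python3 -m crank '[[0,0,0,2,0,0,0],[0,0,0,4,0,0,0],[0,0,0,6,0,0,0],[0,0,0,7,0,0,0],[0,0,0,7,0,0,0],[0,0,0,7,0,0,0]]'; python3 - <<'E'
from h import *
st()
E
```

```text
clock: 14.05
eef_pos: [516.5, -7.0, 150.1]
eef_rot: [-3.141, 0.001, -3.085]
wrist_force: [-4.7, 0.9, 9.8]
finger_gap: 16.0
finger_force: 35.0
{'clock': np.float64(14.05), 'joints': array([-0.085,  0.279,  1.683, -0.   ,  1.179, -1.712]), 'eef_pos': array([516.461,  -7.034, 150.063]), 'eef_rot': array([-3.141e+00,  1.000e-03, -3.085e+00]), 'wrist_force': array([-4.699,  0.888,  9.765]), 'moment': array([ 0.097,  1.007, -0.011]), 'finger_gap': np.float64(15.954), 'finger_force': np.float64(35.002)}
```

```bash
python3 -m crank '[[0,0,0.1,0,0,0,0.08],[0,0,0.2,0,0,0,0.17],[0,-0.1,0.3,0,0,0,0.26],[0,-0.1,0.4,0,0,0,0.35],[0,-0.1,0.5,0,0,0,0.44],[0,-0.2,0.5,0,0,0,0.5],[0,-0.2,0.5,0,0,0,0.5]]'; python3 - <<'E'
from h import *
st()
E
```

```text
clock: 14.75
eef_pos: [517.1, -6.7, 150.1]
eef_rot: [3.141, 0.002, 2.696]
wrist_force: [-0.6, -0.7, 6.2]
finger_gap: 16.0
finger_force: 35.0
{'clock': np.float64(14.75), 'joints': array([-0.084,  0.28 ,  1.682, -0.   ,  1.178, -1.209]), 'eef_pos': array([517.148,  -6.655, 150.104]), 'eef_rot': array([3.141e+00, 2.000e-03, 2.696e+00]), 'wrist_force': array([-0.567, -0.742,  6.183]), 'moment': array([-0.1  ,  0.222, -0.113]), 'finger_gap': np.float64(15.975), 'finger_force': np.float64(35.007)}
```

```bash
python3 -m crank '[[0,0,0.1,0,0,0,0.08],[0,0,0.2,0,0,0,0.16],[0,0,0.2,0,0,0,0.23],[0,-0.1,0.2,0,0,0,0.28],[0,-0.1,0.2,0,0,0,0.28],[0,-0.1,0.2,0,0,0,0.28],[0,-0.1,0.2,0,0,0,0.28],[0,-0.1,0.2,0,0,0,0.28],[0,-0.1,0.2,0,0,0,0.28]]'; python3 - <<'E'
from h import *
st(); snap('wrist','w8');snap('scene','s2');snap('side','d2')
a=cv2.imread('pics/w8.png');b=cv2.imread('pics/s2.png')[215:335,225:385];c=cv2.imread('pics/d2.png')[175:295,245:405]
cv2.imwrite('pics/c4.png',np.hstack([cv2.resize(a[:,100:540],(440,480)),np.vstack([cv2.resize(q,(320,240),interpolation=cv2.INTER_CUBIC) for q in (b,c)])]))
E
```

```text
clock: 15.65
eef_pos: [517.3, -6.5, 150.1]
eef_rot: [3.14, 0.002, 2.418]
wrist_force: [0.6, -1.0, 5.8]
finger_gap: 16.1
finger_force: 35.0
{'clock': np.float64(15.65), 'joints': array([-0.083,  0.28 ,  1.681, -0.   ,  1.178, -0.931]), 'eef_pos': array([517.315,  -6.535, 150.088]), 'eef_rot': array([3.140e+00, 2.000e-03, 2.418e+00]), 'wrist_force': array([ 0.557, -0.995,  5.837]), 'moment': array([-0.16 ,  0.171, -0.106]), 'finger_gap': np.float64(16.092), 'finger_force': np.float64(35.007)}
```

View pics/c4.png

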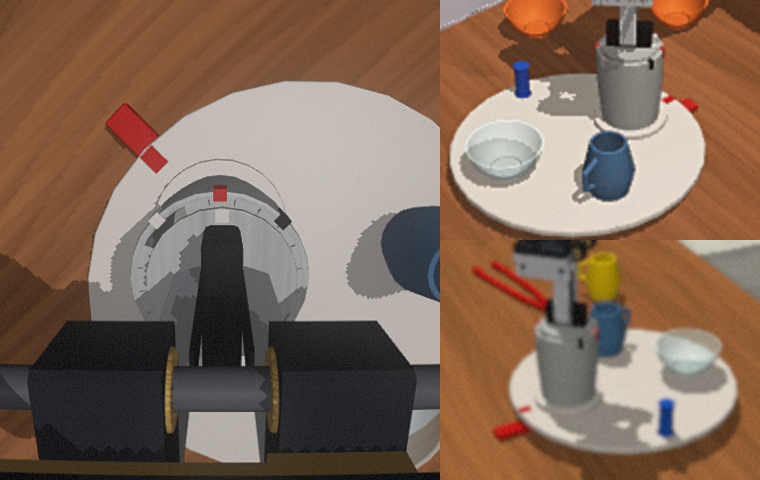

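The lid's white dot (222,215) lines up with the red mark (220,193) and the cap lies on the rim. The dash is aligned with the pointer, and the jug and bowl are upright. Handing in.

```bash
python3 -c "
from cell import manip
print(manip.sign_off())"
```

```text
the job is handed in; nothing more can be done
None
```

I handed the job in at 15.65 s with the susan in its detent, the lid seated and turned to the red marks, and the gripper still holding it; no verdict came back.

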